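Release the catch and push the filter slide out with a pin

ROBOT

A 6-joint arm with a two-finger parallel gripper is mounted at the origin on a cart in front of the work surface, level with it; the furniture and walls round the work are solid. World frame = base frame: x ahead of the robot, y to its left, z up, the work surface at z = 0. Lengths are in mm, angles in rad, forces in N, time in s.
With the tool pointing down it reaches from about 325 to 900 mm from the base axis. Payload 3.5 kg.
Tool frame: the origin (TCP) lies where the fingers leave the gripper's body, on its centre line; the fingertips stand 73 mm ahead of it and the grasp point (between the pads) lies 54 mm ahead of it; z points along the fingers, y is the line along which they close (so a half turn about z gives the same grasp; the last joint's range is limited). The gripper opens to 85 mm and grips with 20 to 120 N. Pads are 22 mm wide; open, the fingers measure 114 mm over their backs; the gripper's body (76 mm by 85 mm) begins 54 mm behind the grasp point. The pads swing forward as they close: fully open they stand 13 mm farther back than shut.
Start: joints at [-1.432, 0.276, -0.026, 1.268, 0, 1.467], TCP at [149.644, -606.818, 303.913] pointing down, gripper open.
Joint ranges: [-3.12, 3.12], [-0.85, 1.88], [-1.08, 1.24], [-1.95, 2.15], [-1.57, 1.53], [-3.14, 3.14]. Speed limits (rad/s): [2.57, 2.57, 3.14, 3.14, 3.14, 3.14].

INTERFACE

Orientations are given as a 3x3 rotation matrix whose columns are the frame's x, y, z axes.
In Python, from workcell import telemetry, get_image, calibration, order, models gives the robot as it stands. The module is installed in compiled form; this text tells all that it offers.
- The arm moves only by the tool step_arm, never from a script. Its argument "steps" is a list of rows, each a list of 3 entries, a list of its own where there are three numbers: the turn, a rotation vector about the tool's x, y, z in rad, then the shift along the tool's x, y, z in cm, then the finger opening in cm, from 0 to 8.54. In form: [[[rx, ry, rz], [tx, ty, tz], fingers], ...]. A call has 1 to 5 rows; each row shifts and turns the commanded pose from where the row before left it, along the tool's axes as they then stand; what a row does not reach is not made up. A row lasts 1/12 s, in which the tool goes at most 41.7 mm and 7.16 degrees, less where a joint would pass 70% of its speed; a pose out of reach is approached as far as the arm can. A call is refused whole if a number of a shift passes 4.17 or a number of a turn 0.125, either way. A call with a gripper value outside its range is refused whole. The fingers move at their own pace and stop on an object; "force" is the grip in N (left out, the last holds). Time passes only in rows, so rows that do not move let the fingers close. It gives the time, the measured TCP pose, the force, the opening and the grip force at its end, in the units of the state.
- telemetry.read_state(): the state, without advancing time (a new reading comes with each control period).
- get_image(name): name is "side" or "top"; returns the picture (420x560x3 uint8, red, green, blue); there is no depth.
- calibration(name): a dict with "intrinsics" (3x3 intrinsics, pixels), "extrinsics" (4x4, takes a point from world to camera coordinates). Camera axes: x right, y up, looking along -z (the intrinsics and any distortion apply to the point x, -y, -z); pixel columns grow to the right and rows downward; lengths in mm; the calibration is good to about 2 mm. A picture is of the moment at which its call begins. calibration takes no time and is no camera call.
- order.job_done(): hands the job in; it is judged then, once.
Trained networks look in the newest picture that a camera, given by its name, has taken for a name from the list of things; names that differ only in an ending like _2 or _b are one class to them, and where a whole thing is asked for, a point or a joint stands for the part that bears it (a point fixed in the world has none). Each returns a list of dicts, best first, with "score" (0 to 1); they miss things now and then, are a little off and sometimes report something else, mostly with a low value. They report only what shows in the picture. A call takes as long as a camera call.
- models.recognise(camera, query): "location" ([x, y, z] in mm, in the coordinates of the camera as it stood for that picture, good to about 4 mm: the middle of the surface that is visible of it).
- models.tip_of(camera, query): "location" ([x, y, z] in mm, in the coordinates of the camera as it stood for that picture, good to about 4 mm: a listed point, or the origin of a listed thing).
The state is a dict: "clock": time; "joint_positions": joint angles; "qd": joint speeds; "joint_efforts": joint torques, N m; "eef_pos": TCP position; "tcp_rot": TCP orientation; "force": force on the tool from outside, world axes, zero at the start; "ft_torque": the same for the moment, N m; "finger_gap": finger opening in mm; "grasp_force": force on a finger pad.
Only numpy, scipy, OpenCV 4.12 (cv2) and the standard library are available. Lean on these libraries where they do the work, as an engineer would, in place of code of your own. Each camera call takes 0.05 s, during which the arm holds its last target. There are 200 camera calls.

TASK

Take the pin tool out of its stand, press the catch at the bottom of the small round recess in the filter slide with its pin and, keeping the catch held down, gently push the slide out of the housing until it comes to its end stop and the catch springs back up to lock it there. Then stand the pin tool back in its stand. Never force the slide or the catch, and leave the other things on the desk where they are.

Things in the scene. Friction and masses are not known exactly. Their poses are not given: they have to be found in the camera images.
- filter_box: Grey microscope filter housing fixed to the desk, 76 x 120 x 46 mm (x, y, z), origin at the centre of its underside. Its top has a channel along its y axis in which the aluminium filter slide lies, flush with the top (46 mm above the desk). A 38 mm wide bridge with a round black lens port crosses the slide at y = +21 to +59 mm, 68 mm high over the desk with the port. The slide is pushed out along the housing's own +y, under the bridge.
- recess_mouth (a point): Centre of the mouth of the round recess in the slide, at the slide's top surface (46 mm above the desk), 44 mm to the -y side of the housing's centre when the slide is home; it moves with the slide. The recess is a bore of 9 mm diameter and 12 mm depth with a slightly chamfered rim; the flat steel catch button, 8 mm in diameter, fills its bottom, its face 5 mm below the mouth when up. Axes as the housing's.
- filter_slide (a joint): How far the slide is out, m; 0 home. It drags with about 2 N and is slippery against the pin (friction 0.2). The end stop lies somewhere from 32 to 58 mm, differs each run and must be felt. Let up earlier, the catch blocks or brakes the slide until pressed again. Only at the end stop, or up to 1.5 mm before it, does the catch spring fully up and lock the slide out.
- catch_button (a joint): How far the catch button is pressed, m: 0 up, 0.006 pressed to its solid bottom. The spring needs 3 N to start and adds 1 N per mm (9 N at the bottom). The slide is free once the button is at least 3.5 mm down (about 6.5 N); with the button less far down the slide is blocked after about 1 mm.
- pin_stand: Light wooden block, 60 x 60 x 50 mm, fixed to the desk, origin at the centre of its underside, z up.
- pin_stand_hole0 (a point): Centre of the mouth of the stand's one hole (10 mm diameter, 49 mm deep, chamfered), in the middle of the stand's top, 50 mm above the desk.
- tool_handle (a point): Centre of the handle of the pin tool: a black square handle 24 x 24 x 64 mm with a steel pin 5 mm in diameter and 35 mm long sticking out of its lower end, on its axis. z runs along the tool, up; x and y are square to the handle's flat sides. Weight 55 to 105 g. It starts upright in the stand, pin in the hole, the handle's lower face resting on the stand's top. The handle centre is 67 mm above the pin's tip.
- tool_tip (a point): Tip of the pin tool's pin, 67 mm below the handle's centre along the tool; 15 mm above the desk when the tool stands in its stand.
- padlock: Bystander: brass padlock lying flat, 67 x 40 x 15 mm, origin at the centre of its underside.
- euro_cylinder_a: Bystander: brass lock cylinder lying on its side, 37 x 64 x 17 mm, origin at the centre of its underside.
- loupe: Bystander: small folding magnifier, 26 x 34 x 16 mm, origin at the centre of its underside.
- clamp_block: Bystander: small stepped aluminium clamp block, 32 x 46 x 25 mm, origin at the centre of its underside.
- pin_tool: The pin tool as a whole; its origin is the tip of its pin, axes as at the handle.

How it is judged:
By the outcome, as a careful person would: the job done as asked, in the order asked, and still so for the second after the job is handed in, with the robot touching nothing.
It also fails if it takes over 70 s, if anything falls off the work surface, if the arm or the gripper's body presses on something with over 40 N, if the wrist force passes 120 N, or if a joint passes its speed limit or range.

## Working session

There is one attempt and no reset: what is moved stays moved. The work goes in short steps, Python scripts to look and compute and a tool call to move; the robot and the scene stay as the last step left them, time stands still between calls to the robot, and variables do not carry over. Pictures are saved under pics/ and viewed, at most 10 in all, crops included, and the job is handed in when it is done.

Besides the shell and the picture viewer there is one more tool, called after "Request:" as name(argument=value, ...) on one line, values as JSON. step_arm: Moves the arm, as the interface text tells. Its arguments: {"type":"object","properties":{"steps":{"type":"array","items":{"type":"array"}},"force":{"type":"number"}},"required":["steps"]}

```bash
mkdir -p pics
cat > h.py <<'E'
import numpy as np,cv2
from workcell import telemetry,get_image,calibration,order,models
def save(n,f): 
    im=get_image(n); cv2.imwrite('pics/'+f,im[:,:,::-1]); return im
def w(n,p):
    E=np.array(calibration(n)['extrinsics']); return np.linalg.inv(E)[:3]@np.r_[p,1]
def proj(n,P):
    c=calibration(n);E=np.array(c['extrinsics']);p=E[:3]@np.r_[P,1];q=np.array(c['intrinsics'])@[p[0],-p[1],-p[2]];return q[:2]/q[2]
def ray(n,u,v,z):
    c=calibration(n);E=np.array(c['extrinsics']);R=E[:3,:3];o=-R.T@E[:3,3]
    d=np.linalg.inv(np.array(c['intrinsics']))@[u,v,1];d=R.T@[d[0],-d[1],-d[2]]
    return o+d*(z-o[2])/d[2]
E
python3 - <<'E'
from h import *
np.set_printoptions(precision=1,suppress=True)
a=save('top','t1.png');b=save('side','s1.png')
for n in('top','side'):
    c=calibration(n);print(n,{k:v for k,v in c.items()if k not in('extrinsics',)},w(n,[0,0,0]))
    for q in('recess_mouth','filter_box','pin_stand_hole0','tool_handle','tool_tip','padlock','euro_cylinder_a','loupe','clamp_block'):
        print(q,[(w(n,r['location']),round(r['score'],2)) for r in models.tip_of(n,q)[:2]])
print(telemetry.read_state())
E
```

```text
top {'intrinsics': array([[398.9,   0. , 278.5],
       [  0. , 398.9, 210.4],
       [  0. ,   0. ,   1. ]])} [ 481.4  105.3 1087.4]
recess_mouth [(array([ 448.2, -160.4,   45.8]), 0.61), (array([ 464.3, -118.5,    1.1]), 0.39)]
filter_box [(array([ 464.8, -119.7,    1.2]), 0.64)]
pin_stand_hole0 [(array([475.4, 277.5,  50.5]), 0.85)]
tool_handle [(array([479.8, 274.4,  84.2]), 0.57)]
tool_tip [(array([440. , 408. ,   2.8]), 0.63)]
padlock [(array([438.3, 406.6,   0.3]), 0.81)]
euro_cylinder_a [(array([640.9, 225.6,  -2.6]), 0.74)]
loupe [(array([665.1, 157.1,  -0.8]), 0.66), (array([ 465.9, -121.5,    3.2]), 0.3)]
clamp_block [(array([ 627.8, -190.5,    0.7]), 0.57)]
side {'intrinsics': array([[388.4,   0. , 273. ],
       [  0. , 388.4, 208.2],
       [  0. ,   0. ,   1. ]])} [ 365.3 -615.6  472.8]
recess_mouth [(array([ 446.3, -159.9,   48.6]), 0.79)]
filter_box [(array([ 462.4, -119.8,   -0.6]), 0.76), (array([ 627.7, -192.5,   -1.6]), 0.69)]
pin_stand_hole0 [(array([479.5, 273.3,  51. ]), 0.66)]
tool_handle [(array([477.1, 273.6,  83.5]), 0.76)]
tool_tip [(array([476.8, 276.4,  14.4]), 0.85), (array([ 464.5, -118.6,   -1.8]), 0.4)]
padlock [(array([439.5, 401.7,  -4.4]), 0.64), (array([476.3, 274.7,  50.1]), 0.33)]
euro_cylinder_a [(array([ 625.5, -191.7,   -3.6]), 0.67), (array([638.9, 218.8,  -1.4]), 0.63)]
loupe [(array([667. , 160.3,  -0.7]), 0.63), (array([477.9, 274.1,  13.8]), 0.62)]
clamp_block [(array([ 623.2, -188.9,   -3.3]), 0.68)]
{'clock': 1.0, 'joint_positions': array([-1.4,  0.3, -0. ,  1.3, -0. ,  1.5]), 'qd': array([ 0.,  0.,  0., -0.,  0.,  0.]), 'joint_efforts': array([ -0. , -44.6,  29.6,   0. ,  -0. ,   0. ]), 'eef_pos': array([ 149.6, -606.8,  303.9]), 'tcp_rot': array([[ 1. ,  0.2, -0. ],
       [ 0.2, -1. , -0. ],
       [-0. , -0. , -1. ]]), 'force': array([ 0.2,  0.3, -0.1]), 'ft_torque': array([ 0.1, -0. , -0. ]), 'grasp_force': 0.0, 'finger_gap': 85.25834273248189}
```

View pics/t1.png

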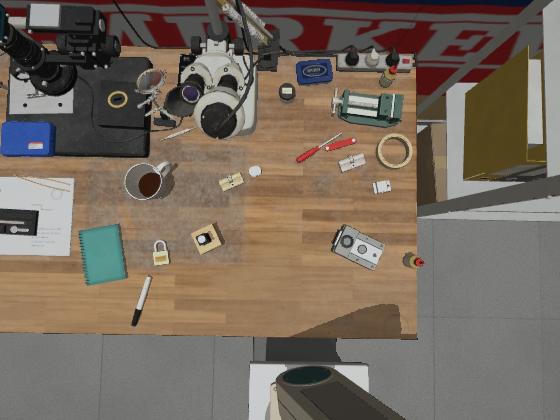

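View pics/s1.png

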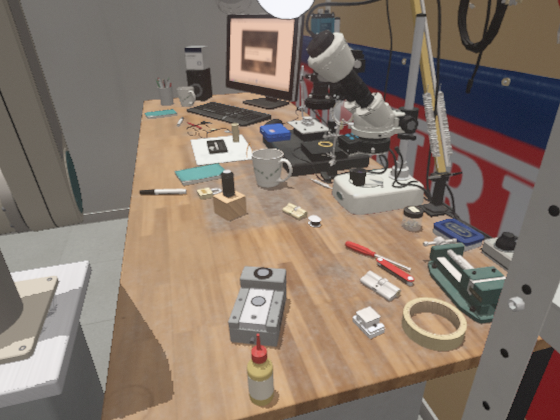

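The top picture shows the housing at about (358,247), the stand with the tool at (207,238) and the padlock at (161,252). In the side picture the housing is at (260,303) and the stand at (230,200). I'll zoom in for the yaws.

Run:
```python
from h import *
t=cv2.imread('pics/t1.png');s=cv2.imread('pics/s1.png')
f=lambda im,x,y,w,h:cv2.resize(im[y:y+h,x:x+w],(400,300),interpolation=cv2.INTER_CUBIC)
cv2.imwrite('pics/c1.png',np.vstack([np.hstack([f(t,320,215,80,60),f(t,177,213,60,45)]),np.hstack([f(s,206,262,100,75+6),f(s,200,165,60,54)])]))
```

```text
(no output)
```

View pics/c1.png

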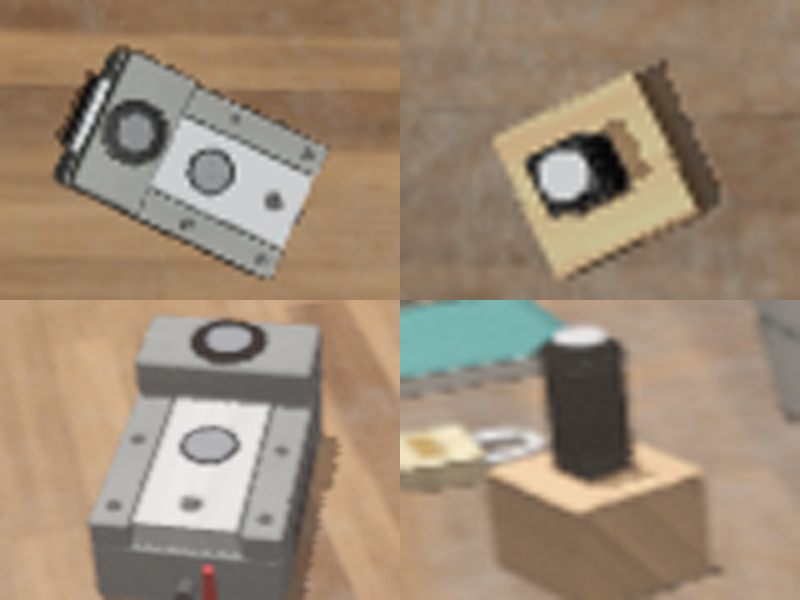

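The top crop puts the recess at full-image pixel (375,255). The side crop puts it at (253.8,316.8). The handle yaw differs slightly from the stand's.

Run:
```python
from h import *
np.set_printoptions(precision=2,suppress=True)
a=lambda d:np.degrees(np.arctan2(d[1],d[0]))
T=lambda x,y,z:ray('top',320+x/5,215+y/5,z)
S=lambda x,y,z:ray('side',206+x/4,262+(y-300)*.27,z)
print('recess',T(275,201,46),S(191,503,46))
e=T(183,115,46)-T(316,175,46);g=T(150,190,46)-T(285,247,46);k=T(328,148,46)-T(272,277,46)
print('box +y dir',a(e),a(g),a(k)+90, 'side', a(S(171,400,46)-S(133,524,46)),a(S(274,405,46)-S(240,530,46)),a(S(319,326,68)-S(135,366+0,68)))
e2=S(317,327,68)-S(150,317,68);print('bridge far edge',a(e2)+90)
K=lambda x,y,z:ray('top',177+(x-400)/6.667,213+y/6.667,z)
c=[K(*p,50) for p in((495,143),(637,72),(698,212),(558,278))]
print('stand',np.mean(c,0),[a(c[i]-c[i-1]) for i in range(4)])
print('handle edges',a(K(527,155,114)-K(545,215,114)),a(K(590,133,114)-K(527,155,114)),'top c',K(565,175,114))
print(repr(telemetry.read_state()['tcp_rot']),a(telemetry.read_state()['tcp_rot'][:,0]))
```

```text
recess [ 443.   -163.75   46.  ] [ 444.36 -164.46   46.  ]
box +y dir 66.81597254933034 68.24539512611902 66.5710980342756 side 67.55860275474411 65.37482135734751 4.251690832592405
bridge far edge 66.74441805416974
stand [475.6  274.75  50.  ] [np.float64(26.807610234891452), np.float64(-62.10607094988585), np.float64(-154.84237256512375), np.float64(116.40950012464191)]
handle edges 18.547554895846766 -69.52753627346571 top c [476.12 275.94 114.  ]
array([[ 0.97,  0.24, -0.  ],
       [ 0.24, -0.97, -0.  ],
       [-0.  , -0.  , -1.  ]]) 13.852494970443535
```

Request:
step_arm(steps=[[[0,0,-0.099],[0,0,0],8.5],[[0,0,0],[3.176,-2.11,0],8.5],[[0,0,0],[3.176,-2.11,0],8.5],[[0,0,0],[3.176,-2.11,0],8.5],[[0,0,0],[3.176,-2.11,0],8.5]])

```text
clock: 1.42
eef_pos: [241.7, -483.6, 303.8]
tcp_rot: [[0.943, 0.333, 0.0], [0.333, -0.943, 0.0], [0.0, 0.0, -1.0]]
force: [0.6, -0.1, -0.0]
finger_gap: 84.9
grasp_force: 0.0
```

Request:
step_arm(steps=[[[0,0,0],[3.176,-2.11,0],8.5],[[0,0,0],[3.176,-2.11,0],8.5],[[0,0,0],[3.176,-2.11,0],8.5],[[0,0,0],[3.176,-2.11,0],8.5],[[0,0,0],[3.176,-2.11,0],8.5]])

```text
clock: 1.83
eef_pos: [356.3, -330.7, 304.2]
tcp_rot: [[0.943, 0.334, 0.001], [0.334, -0.943, -0.001], [0.0, 0.001, -1.0]]
force: [0.1, -0.8, 0.3]
finger_gap: 85.0
grasp_force: 0.0
```

Request:
step_arm(steps=[[[0,0,0],[3.176,-2.11,0],8.5],[[0,0,0],[3.176,-2.11,0],8.5],[[0,0,0],[3.176,-2.11,0],8.5],[[0,0,0],[3.176,-2.11,0],8.5],[[0,0,0],[3.176,-2.11,0],8.5]])

```text
clock: 2.25
eef_pos: [470.8, -178.1, 304.3]
tcp_rot: [[0.942, 0.334, 0.001], [0.334, -0.942, -0.0], [0.001, 0.001, -1.0]]
force: [1.8, -0.8, 0.2]
finger_gap: 85.0
grasp_force: 0.0
```

Request:
step_arm(steps=[[[0,0,0],[1.318,-3.558,0],8.5],[[0,0,0],[1.318,-3.558,0],8.5],[[0,0,0],[1.318,-3.558,0],8.5],[[0,0,0],[1.318,-3.558,0],8.5],[[0,0,0],[1.318,-3.558,0],8.5]])

```text
clock: 2.67
eef_pos: [472.4, 11.7, 304.2]
tcp_rot: [[0.943, 0.334, 0.001], [0.334, -0.943, -0.0], [0.001, 0.0, -1.0]]
force: [0.9, 0.8, 0.6]
finger_gap: 84.6
grasp_force: 0.0
```

Request:
step_arm(steps=[[[0,0,0],[1.318,-3.558,0],8.5],[[0,0,0],[1.318,-3.558,0],8.5],[[0,0,0],[1.318,-3.558,0],8.5],[[0,0,0],[1.318,-3.558,0],8.5],[[0,0,0],[1.318,-3.558,0],8.5]])

```text
clock: 3.08
eef_pos: [474.9, 201.6, 304.2]
tcp_rot: [[0.942, 0.334, 0.001], [0.334, -0.942, 0.0], [0.001, 0.0, -1.0]]
force: [1.0, -0.3, 0.4]
finger_gap: 84.9
grasp_force: 0.0
```

Request:
step_arm(steps=[[[0,0,0],[1.3,-3.43,0],8.5],[[0,0,0],[1.3,-3.43,0],8.5],[[0,0,0],[0,0,3.3],8.5],[[0,0,0],[0,0,3.3],8.5],[[0,0,0],[0,0,3.3],8.5]])

```text
clock: 3.5
eef_pos: [483.5, 258.5, 204.7]
tcp_rot: [[0.933, 0.36, -0.002], [0.36, -0.933, 0.013], [0.003, -0.013, -1.0]]
force: [0.7, -1.1, 0.3]
finger_gap: 85.4
grasp_force: 0.0
```

Request:
step_arm(steps=[[[0,0,0],[0,0,3.3],6],[[0,0,0],[0,0,3.3],6],[[0,0,0],[0,0,0],6],[[0,0,0],[0,0,0],6]])

```text
clock: 3.83
eef_pos: [480.9, 257.2, 137.4]
tcp_rot: [[0.933, 0.359, -0.01], [0.359, -0.933, 0.011], [-0.005, -0.013, -1.0]]
force: [-0.1, -0.2, 1.4]
finger_gap: 60.3
grasp_force: 0.1
```

Run:
```python
from h import *
np.set_printoptions(precision=1,suppress=True)
s=save('side','s2.png')[:,:,::-1]
t=get_image('top')[:,:,::-1]
f=lambda im,x,y,w,h:cv2.resize(im[y:y+h,x:x+w],(400,400),interpolation=cv2.INTER_CUBIC)
cv2.imwrite('pics/c2.png',np.hstack([f(s,185,140,90,90),f(t,165,185,90,90)]))
print(telemetry.read_state()['eef_pos'])
for n in('side','top'):
  for q in('tool_handle','pin_stand_hole0'):
    print(n,q,[(w(n,r['location']),round(r['score'],2)) for r in models.tip_of(n,q)[:2]])
```

```text
[483.9 258.3 140.8]
side tool_handle [(array([479.1, 273.8,  85.3]), 0.66), (array([ 462.2, -119.3,   -0.1]), 0.44)]
side pin_stand_hole0 [(array([473.6, 272.2,  52.5]), 0.83), (array([480.1, 275.5,  -0.5]), 0.51)]
top tool_handle []
top pin_stand_hole0 [(array([ 463.4, -117.4,    1.9]), 0.52)]
```

View pics/c2.png

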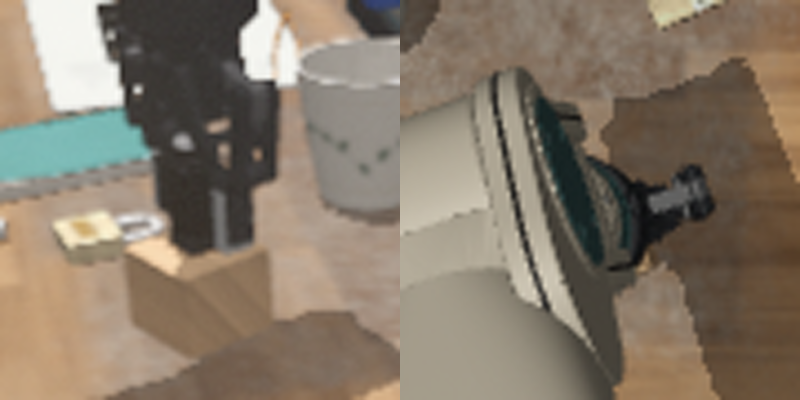

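Run:
```python
from h import *
np.set_printoptions(precision=3,suppress=True)
for k,v in telemetry.read_state().items(): print(k,v)
```

```text
clock 4.1333
joint_positions [ 0.367  0.28  -0.394  0.893  0.013  3.141]
qd [-0.     0.005 -0.009 -0.004  0.     0.001]
joint_efforts [ -0.126 -39.393  24.309   0.035  -0.03   -0.001]
eef_pos [484.308 258.43  141.33 ]
tcp_rot [[ 0.933  0.359 -0.001]
 [ 0.359 -0.933  0.014]
 [ 0.004 -0.013 -1.   ]]
force [ 0.202 -0.516 -0.668]
ft_torque [ 0.025  0.011 -0.037]
grasp_force 0.1174401305615902
finger_gap 59.59214638320093
```

Request:
step_arm(steps=[[[0,0,0],[0,0,-3.5],6],[[0,0,0],[0,0,-3.5],6],[[0,0,-0.1187],[0,0,0],6],[[0,0,-0.1187],[0,0,0],6],[[0,0,-0.1187],[0,0,0],6]])

```text
clock: 4.55
eef_pos: [484.3, 257.4, 211.7]
tcp_rot: [[0.746, 0.666, -0.0], [0.666, -0.746, 0.014], [0.009, -0.011, -1.0]]
force: [-0.8, -0.7, 0.7]
finger_gap: 60.4
grasp_force: 0.0
```

Request:
step_arm(steps=[[[0,0,-0.1187],[0,0,0],6],[[0,0,-0.1187],[0,0,0],6],[[0,0,-0.1187],[0,0,0],6],[[0,0,-0.1187],[0,0,0],6],[[0,0,-0.1187],[0,0,0],6]])

```text
clock: 4.97
eef_pos: [483.6, 257.1, 210.4]
tcp_rot: [[0.246, 0.969, -0.002], [0.969, -0.246, 0.013], [0.012, -0.006, -1.0]]
force: [-0.5, 0.9, 0.3]
finger_gap: 59.9
grasp_force: 0.0
```

Request:
step_arm(steps=[[[0,0,-0.1187],[0,0,0],6],[[0,0,-0.1187],[0,0,0],6],[[0,0,-0.1187],[0,0,0],6],[[0,0,-0.1187],[0,0,0],6],[[0,0,-0.1187],[0,0,0],6]])

```text
clock: 5.38
eef_pos: [483.6, 257.1, 210.4]
tcp_rot: [[-0.339, 0.941, -0.002], [0.941, 0.339, 0.013], [0.013, 0.002, -1.0]]
force: [-0.6, -0.5, -0.5]
finger_gap: 60.0
grasp_force: 0.0
```

```bash
cat >> h.py <<'E'
from scipy.spatial.transform import Rotation as Ro
def go(tgt,yaw):
    """shift (cm, current tool axes) and turn vector still needed to stand upright at tgt with tool-x yaw (deg)"""
    s=telemetry.read_state();R=np.array(s['tcp_rot']);c,n=np.cos(np.radians(yaw)),np.sin(np.radians(yaw))
    D=np.array([[c,n,0],[n,-c,0],[0,0,-1]]); np.set_printoptions(precision=4,suppress=True)
    d=np.array(tgt)-s['eef_pos']
    print('pos',s['eef_pos'],'turn',Ro.from_matrix(R.T@D).as_rotvec(),'shift cm (after turn)',D.T@d/10,'F',s['force'])
E
python3 -c "
from h import *
go([476.5,275,138],109.5)"
```

```text
pos [483.6244 257.0844 210.4251] turn [ 0.0021 -0.0132  0.0051] shift cm (after turn) [ 1.9266 -0.0735  7.2425] F [-0.6002 -0.4694 -0.508 ]
```

Request:
step_arm(steps=[[[0.002,-0.0132,0.005],[1.0,-0.04,0],6],[[0,0,0],[0.93,-0.03,0],6],[[0,0,0],[0,0,0],6],[[0,0,0],[0,0,3.0],6],[[0,0,0],[0,0,0],6]])

```text
clock: 5.8
eef_pos: [473.7, 274.2, 176.1]
tcp_rot: [[-0.329, 0.944, -0.007], [0.944, 0.329, -0.003], [-0.0, -0.008, -1.0]]
force: [-1.0, 0.3, -1.3]
finger_gap: 60.0
grasp_force: 0.0
```

Request:
step_arm(steps=[[[0,0,0],[0,0,3.0],6],[[0,0,0],[0,0,1.2],6],[[0,0,0],[0,0,0],5],[[0,0,0],[0,0,0],4.5],[[0,0,0],[0,0,0],4.5]])

```text
clock: 6.22
eef_pos: [476.5, 275.1, 138.4]
tcp_rot: [[-0.328, 0.945, -0.001], [0.945, 0.328, -0.0], [0.0, -0.001, -1.0]]
force: [-0.2, -0.1, 0.8]
finger_gap: 45.0
grasp_force: 0.0
```

Run:
```python
from h import *
go([476.5,275,138],109.5)
s=save('side','s3.png')[:,:,::-1]
t=get_image('top')[:,:,::-1]
f=lambda im,x,y,w,h:cv2.resize(im[y:y+h,x:x+w],(400,400),interpolation=cv2.INTER_CUBIC)
cv2.imwrite('pics/c3.png',np.hstack([f(s,200,155,60,60),f(t,165,185,90,90)]))
```

```text
pos [476.5122 275.1067 138.3773] turn [-0.0009 -0.0002 -0.0058] shift cm (after turn) [-0.0097 -0.0047  0.0377] F [-0.2496 -0.1104  0.8065]
```

View pics/c3.png

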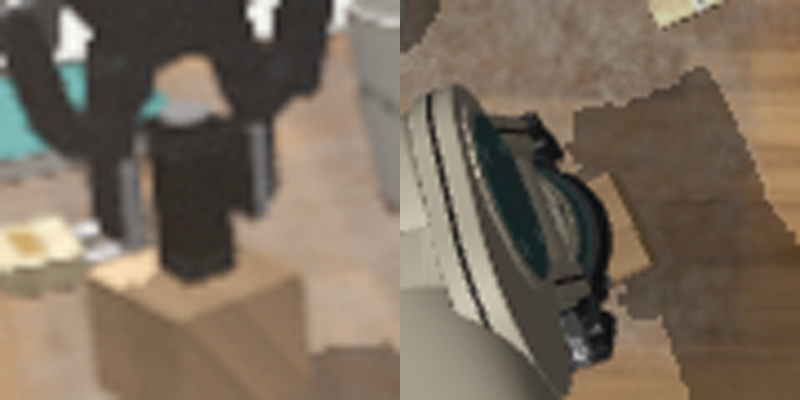

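The handle stands between the pads, with gaps of about 17 and 12 crop px. That is close to centred, so I'm closing gently.

Request:
step_arm(steps=[[[0,0,0],[0,0,0],3.5],[[0,0,0],[0,0,0],2.8],[[0,0,0],[0,0,0],2.4],[[0,0,0],[0,0,0],2.2],[[0,0,0],[0,0,0],2.0]], force=20)

```text
clock: 6.73
eef_pos: [476.6, 275.2, 138.0]
tcp_rot: [[-0.328, 0.945, -0.0], [0.945, 0.328, 0.0], [0.0, -0.0, -1.0]]
force: [0.6, 0.3, 4.6]
finger_gap: 23.4
grasp_force: 20.3
```

Request:
step_arm(steps=[[[0,0,0],[0,0,0],2.0],[[0,0,0],[0,0,0],2.0]])

```text
clock: 6.9
eef_pos: [476.7, 275.3, 138.0]
tcp_rot: [[-0.328, 0.945, -0.0], [0.945, 0.328, 0.0], [0.0, -0.0, -1.0]]
force: [1.3, 0.1, 5.7]
finger_gap: 23.7
grasp_force: 20.5
```

Request:
step_arm(steps=[[[0,0,0],[0,0,0],2.0],[[0,0,0],[0,0,0],2.0],[[0,0,0],[0,0,0],2.0],[[0,0,0],[0,0,-1.5],2.0],[[0,0,0],[0,0,-2.5],2.0]], force=70)

```text
clock: 7.32
eef_pos: [475.5, 274.8, 174.7]
tcp_rot: [[-0.328, 0.945, -0.004], [0.945, 0.328, -0.001], [0.0, -0.004, -1.0]]
force: [1.8, 1.6, -0.3]
finger_gap: 23.2
grasp_force: 71.0
```

Request:
step_arm(steps=[[[0,0,0],[0,0,-3],2.0],[[0,0,0],[0,0,-3],2.0],[[0,0,0],[0,0,-2],2.0],[[0,0,0],[-3.37,-1.46,0],2.0],[[0,0,0],[-3.37,-1.46,0],2.0]])

```text
clock: 7.73
eef_pos: [471.1, 202.3, 258.4]
tcp_rot: [[-0.332, 0.943, 0.0], [0.943, 0.332, 0.0], [-0.0, 0.0, -1.0]]
force: [0.9, -1.0, -0.6]
finger_gap: 23.3
grasp_force: 71.0
```

Request:
step_arm(steps=[[[0,0,0],[-3.37,-1.46,0],2.0],[[0,0,0],[-3.37,-1.46,0],2.0],[[0,0,0],[-3.37,-1.46,0],2.0],[[0,0,0],[-3.37,-1.46,0],2.0],[[0,0,0],[-3.37,-1.46,0],2.0]])

```text
clock: 8.15
eef_pos: [455.4, 17.2, 256.3]
tcp_rot: [[-0.329, 0.944, -0.005], [0.944, 0.329, -0.0], [0.001, -0.005, -1.0]]
force: [0.3, -0.0, 0.1]
finger_gap: 23.2
grasp_force: 71.0
```

Request:
step_arm(steps=[[[0,0,0],[-3.37,-1.46,0],2.0],[[0,0,0],[-3.37,-1.46,0],2.0],[[0,0,0],[-3.37,-1.46,0],2.0],[[0,0,0],[-3.37,-1.46,0],2.0],[[0,0,0],[-3.37,-1.46,0],2.0]])

```text
clock: 8.57
eef_pos: [441.9, -165.7, 256.5]
tcp_rot: [[-0.328, 0.945, -0.004], [0.945, 0.328, 0.001], [0.002, -0.004, -1.0]]
force: [0.8, -0.1, -0.4]
finger_gap: 23.5
grasp_force: 71.0
```

Request:
step_arm(steps=[[[0,0,-0.1044],[0,0,0],2.0],[[0,0,-0.1044],[0,0,0],2.0],[[0,0,-0.1044],[0,0,0],2.0],[[0,0,-0.1044],[0,0,0],2.0],[[0,0,-0.1044],[0,0,0],2.0]])

```text
clock: 8.98
eef_pos: [442.3, -164.2, 256.3]
tcp_rot: [[-0.759, 0.651, -0.005], [0.651, 0.759, 0.001], [0.005, -0.003, -1.0]]
force: [-0.1, 0.2, -1.1]
finger_gap: 23.2
grasp_force: 71.0
```

Request:
step_arm(steps=[[[0,0,-0.1044],[0,0,0],2.0],[[0,0,-0.1044],[0,0,0],2.0],[[0,0,-0.1044],[0,0,0],2.0],[[0,0,0],[0,0,2],2.0],[[0,0,0],[0,0,0],2.0]])

```text
clock: 9.4
eef_pos: [440.9, -163.2, 234.0]
tcp_rot: [[-0.921, 0.39, -0.009], [0.39, 0.921, 0.003], [0.009, -0.001, -1.0]]
force: [-1.3, 1.3, -1.3]
finger_gap: 23.2
grasp_force: 71.0
```

```bash
python3 -c "
from h import *
go([443.7,-164.1,177],157)"
```

```text
pos [ 440.8809 -163.2275  234.0444] turn [-0.0009 -0.0092  0.0004] shift cm (after turn) [-0.2936  0.0298  5.7044] F [-1.3257  1.2729 -1.3482]
```

Request:
step_arm(steps=[[[-0.001,-0.0092,0],[-0.29,0.03,0],2.0],[[0,0,0],[0,0,2.5],2.0],[[0,0,0],[0,0,2.0],2.0],[[0,0,0],[0,0,0.9],2.0],[[0,0,0],[0,0,0],2.0]])

```text
clock: 9.82
eef_pos: [444.8, -164.7, 181.5]
tcp_rot: [[-0.921, 0.39, 0.002], [0.39, 0.921, -0.001], [-0.002, -0.0, -1.0]]
force: [-0.5, 0.0, -1.3]
finger_gap: 23.2
grasp_force: 71.0
```

Request:
step_arm(steps=[[[0,0,0],[0,0,0],2.0],[[0,0,0],[0,0,0],2.0]])

```text
clock: 9.98
eef_pos: [447.3, -166.0, 184.6]
tcp_rot: [[-0.921, 0.39, 0.008], [0.39, 0.921, -0.004], [-0.009, -0.001, -1.0]]
force: [-0.3, -0.6, 0.2]
finger_gap: 23.3
grasp_force: 71.0
```

Run:
```python
from h import *
go([443.7,-164.1,178],157)
s=save('side','s4.png')[:,:,::-1]
f=lambda im,x,y,w,h,W,H:cv2.resize(im[y:y+h,x:x+w],(W,H),interpolation=cv2.INTER_CUBIC)
cv2.imwrite('pics/c4.png',f(s,210,270,80,60,800,600))
for q in('tool_tip','recess_mouth'):
    print(q,[(w('side',r['location']),round(r['score'],2)) for r in models.tip_of('side',q)[:2]])
```

```text
pos [ 447.2598 -166.0102  184.6393] turn [-0.0008  0.0092  0.0004] shift cm (after turn) [0.4023 0.0367 0.6639] F [-0.3479 -0.565   0.2421]
tool_tip [(array([ 447.0873, -169.2057,   59.5134]), 0.54)]
recess_mouth [(array([ 449.0825, -162.3222,   49.4558]), 0.56)]
```

View pics/c4.png

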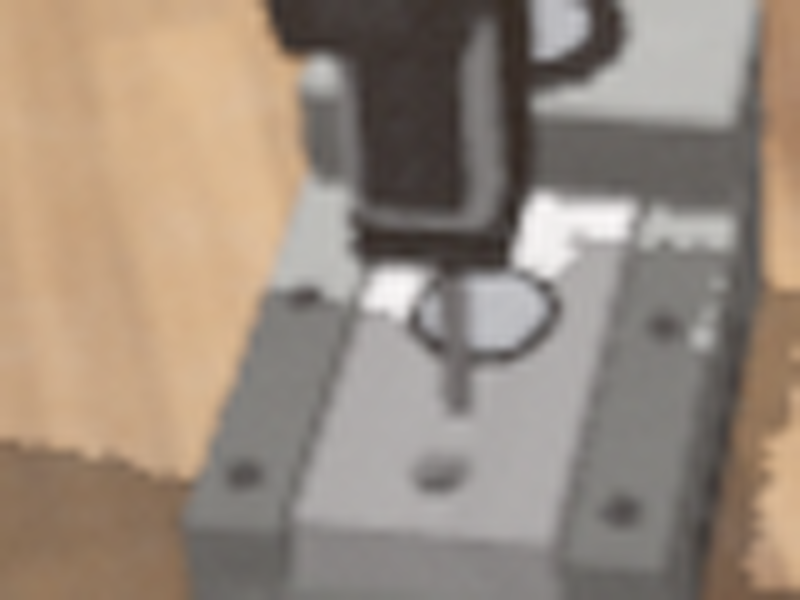

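The pin tip shows at crop (458,408), which is pixel (255.8,310.8). The recess is at crop (440,472), which is pixel (254.0,317.2). I'll let the arm settle before working out the relative offset.

Run:
```python
from h import *
s=telemetry.read_state();np.set_printoptions(precision=2,suppress=True)
tip=s['eef_pos']+s['tcp_rot']@np.array([0,0,123]);print('FK tip',tip)
m=ray('side',255.8,310.8,tip[2]);r=ray('side',254.0,317.2,46);print('cam tip',m,'recess',r,'delta',r-m, 'tip off',m-tip)
```

```text
FK tip [ 448.39 -166.6    61.74]
cam tip [ 447.25 -169.39   61.74] recess [ 444.55 -165.4    46.  ] delta [ -2.71   3.99 -15.74] tip off [-1.14 -2.79  0.  ]
```

Request:
step_arm(steps=[[[0,0,0],[0,0,0],2.0],[[0,0,0],[0,0,0],2.0],[[0,0,0],[0,0,0],2.0],[[0,0,0],[0,0,0],2.0]])

```text
clock: 10.47
eef_pos: [446.5, -165.6, 183.6]
tcp_rot: [[-0.921, 0.39, 0.007], [0.39, 0.921, -0.004], [-0.008, -0.001, -1.0]]
force: [-0.1, 0.1, -0.8]
finger_gap: 23.4
grasp_force: 71.0
```

```bash
python3 -c "
from h import *
go([443.7,-164.1,178],157)"
```

```text
pos [ 446.523  -165.6341  183.6154] turn [-0.0006  0.0075  0.0005] shift cm (after turn) [0.3198 0.0309 0.5615] F [-0.141   0.1096 -0.8426]
```

Request:
step_arm(steps=[[[0,0.0085,0],[0.19,0.245,0],2.0],[[0,0,0],[0,0,0.6],2.0],[[0,0,0],[0,0,0.35],2.0],[[0,0,0],[0,0,0],2.0],[[0,0,0],[0,0,0],2.0]])

```text
clock: 10.88
eef_pos: [445.2, -162.4, 173.3]
tcp_rot: [[-0.921, 0.39, -0.003], [0.39, 0.921, 0.001], [0.003, -0.001, -1.0]]
force: [0.0, 0.5, -0.6]
finger_gap: 23.2
grasp_force: 71.0
```

Request:
step_arm(steps=[[[0,0,0],[0,0,0],2.0],[[0,0,0],[0,0,0],2.0],[[0,0,0],[0,0,0],2.0],[[0,0,0],[0,0,0],2.0],[[0,0,0],[0,0,0],2.0]])

```text
clock: 11.3
eef_pos: [445.8, -162.7, 174.1]
tcp_rot: [[-0.921, 0.39, -0.001], [0.39, 0.921, -0.0], [0.001, -0.001, -1.0]]
force: [0.2, 0.7, -0.9]
finger_gap: 23.2
grasp_force: 71.0
```

Run:
```python
from h import *
go([445.7,-162.6,173],157)
s=save('side','s5.png')[:,:,::-1]
cv2.imwrite('pics/c5.png',cv2.resize(s[285:330,225:285],(800,600),interpolation=cv2.INTER_CUBIC))
```

```text
pos [ 445.7515 -162.6589  174.0608] turn [-0.0006 -0.001   0.0005] shift cm (after turn) [0.007  0.0034 0.1061] F [ 0.1504  0.6558 -0.8571]
```

View pics/c5.png

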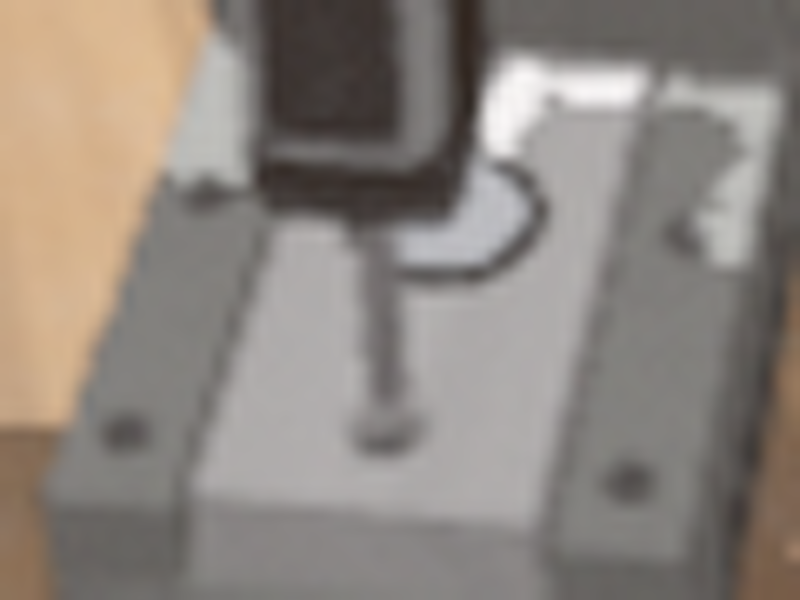

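The pin end shows at crop (387,405) and the recess centre at (386,430). I'll check the remaining offset, allowing for the tip's 5 mm height.

Run:
```python
from h import *
s=telemetry.read_state();np.set_printoptions(precision=2,suppress=True)
tip=s['eef_pos']+s['tcp_rot']@np.array([0,0,123])
for y in (402,408,414):
  m=ray('side',225+387/13.333,285+y/13.333,tip[2]);r=ray('side',225+386/13.333,285+430/13.333,46);d=r-m;print(tip,d,d[:2]@s['tcp_rot'][:2,:2])
```

```text
[ 445.56 -162.7    51.03] [-0.17  0.89 -5.03] [0.51 0.76]
[ 445.56 -162.7    51.03] [ 0.04  1.85 -5.03] [0.68 1.72]
[ 445.56 -162.7    51.03] [ 0.26  2.81 -5.03] [0.86 2.69]
```

Request:
step_arm(steps=[[[0,0,0],[0.06,0.12,0],2.0],[[0,0,0],[0,0,0.2],2.0],[[0,0,0],[0,0,0.2],2.0],[[0,0,0],[0,0,0.2],2.0],[[0,0,0],[0,0,0],2.0]])

```text
clock: 11.77
eef_pos: [445.2, -161.1, 167.3]
tcp_rot: [[-0.921, 0.39, -0.002], [0.39, 0.921, 0.0], [0.002, -0.001, -1.0]]
force: [0.9, -0.1, -0.9]
finger_gap: 23.1
grasp_force: 71.0
```

Request:
step_arm(steps=[[[0,0,0],[0,0,0.1],2.0],[[0,0,0],[0,0,0],2.0]])

```text
clock: 11.93
eef_pos: [445.5, -161.2, 166.7]
tcp_rot: [[-0.921, 0.39, -0.002], [0.39, 0.921, 0.0], [0.002, -0.001, -1.0]]
force: [0.9, 0.1, -1.3]
finger_gap: 23.3
grasp_force: 71.0
```

The tip is at about 43.7 mm with no contact force, so the pin is in the bore. Going on down to feel the button.

Request:
step_arm(steps=[[[0,0,0],[0,0,0.15],2.0],[[0,0,0],[0,0,0.15],2.0],[[0,0,0],[0,0,0.1],2.0],[[0,0,0],[0,0,0],2.0],[[0,0,0],[0,0,0],2.0]])

```text
clock: 12.35
eef_pos: [445.8, -161.4, 163.3]
tcp_rot: [[-0.921, 0.39, -0.001], [0.39, 0.921, -0.0], [0.001, -0.001, -1.0]]
force: [-0.5, 1.3, 3.4]
finger_gap: 22.7
grasp_force: 71.2
```

Request:
step_arm(steps=[[[0,0,0],[0,0,0.1],2.0],[[0,0,0],[0,0,0],2.0],[[0,0,0],[0,0,0],2.0]])

```text
clock: 12.6
eef_pos: [445.8, -161.4, 162.2]
tcp_rot: [[-0.921, 0.39, -0.001], [0.39, 0.921, -0.0], [0.001, -0.001, -1.0]]
force: [-0.6, 0.4, 3.3]
finger_gap: 23.2
grasp_force: 71.3
```

Request:
step_arm(steps=[[[0,0,0],[0,0,0.1],2.0],[[0,0,0],[0,0,0.1],2.0],[[0,0,0],[0,0,0.05],2.0],[[0,0,0],[0,0,0],2.0],[[0,0,0],[0,0,0],2.0]])

```text
clock: 13.02
eef_pos: [445.8, -161.4, 159.8]
tcp_rot: [[-0.921, 0.39, -0.001], [0.39, 0.921, -0.0], [0.001, -0.001, -1.0]]
force: [-1.1, -0.9, 5.6]
finger_gap: 23.1
grasp_force: 71.6
```

Request:
step_arm(steps=[[[0,0,0],[0,0,0.05],2.0],[[0,0,0],[0,0,0],2.0],[[0,0,0],[0,0,0],2.0]])

```text
clock: 13.27
eef_pos: [445.8, -161.4, 159.4]
tcp_rot: [[-0.921, 0.39, -0.001], [0.39, 0.921, -0.0], [0.001, -0.001, -1.0]]
force: [-1.4, 0.9, 6.6]
finger_gap: 23.2
grasp_force: 71.7
```

Request:
step_arm(steps=[[[0,0,0],[0,0,0.04],2.0],[[0,0,0],[0,0.1,0],2.0],[[0,0,0],[0,0.1,0],2.0],[[0,0,0],[0,0.1,0],2.0],[[0,0,0],[0,0.1,0],2.0]])

```text
clock: 13.68
eef_pos: [447.2, -158.4, 159.1]
tcp_rot: [[-0.921, 0.391, -0.002], [0.391, 0.921, -0.003], [0.001, -0.003, -1.0]]
force: [-2.1, -1.3, 7.2]
finger_gap: 23.4
grasp_force: 72.0
```

Request:
step_arm(steps=[[[0,0,0],[0,0.1,0],2.0],[[0,0,0],[0,0.1,0],2.0],[[0,0,0],[0,0,0],2.0]])

```text
clock: 13.93
eef_pos: [448.0, -156.4, 159.1]
tcp_rot: [[-0.921, 0.39, -0.002], [0.39, 0.921, -0.002], [0.0, -0.003, -1.0]]
force: [-1.5, -1.1, 6.3]
finger_gap: 23.5
grasp_force: 72.0
```

Request:
step_arm(steps=[[[0,0,0],[0,0.15,0],2.0],[[0,0,0],[0,0.15,0],2.0],[[0,0,0],[0,0.15,0],2.0],[[0,0,0],[0,0.15,0],2.0],[[0,0,0],[0,0.15,0],2.0]])

```text
clock: 14.35
eef_pos: [451.0, -149.7, 159.1]
tcp_rot: [[-0.921, 0.391, -0.001], [0.391, 0.921, -0.003], [0.0, -0.003, -1.0]]
force: [-1.9, -1.1, 7.4]
finger_gap: 23.1
grasp_force: 72.0
```

Request:
step_arm(steps=[[[0,0,0],[0,0.15,0],2.0],[[0,0,0],[0,0.15,0],2.0],[[0,0,0],[0,0.15,0],2.0],[[0,0,0],[0,0.15,0],2.0],[[0,0,0],[0,0.15,0],2.0]])

```text
clock: 14.77
eef_pos: [454.1, -142.8, 159.1]
tcp_rot: [[-0.921, 0.391, -0.001], [0.391, 0.921, -0.003], [-0.0, -0.003, -1.0]]
force: [-1.8, -1.8, 6.5]
finger_gap: 23.0
grasp_force: 72.0
```

Request:
step_arm(steps=[[[0,0,0],[0,0.15,0],2.0],[[0,0,0],[0,0.15,0],2.0],[[0,0,0],[0,0.15,0],2.0],[[0,0,0],[0,0.15,0],2.0],[[0,0,0],[0,0.15,0],2.0]])

```text
clock: 15.18
eef_pos: [457.1, -135.9, 159.2]
tcp_rot: [[-0.921, 0.391, -0.001], [0.391, 0.921, -0.003], [-0.0, -0.003, -1.0]]
force: [-2.2, -0.9, 7.1]
finger_gap: 23.3
grasp_force: 72.0
```

Request:
step_arm(steps=[[[0,0,0],[0,0.1,0],2.0],[[0,0,0],[0,0.1,0],2.0],[[0,0,0],[0,0.1,0],2.0],[[0,0,0],[0,0,0],2.0]])

```text
clock: 15.52
eef_pos: [458.4, -133.1, 159.2]
tcp_rot: [[-0.921, 0.39, -0.001], [0.39, 0.921, -0.003], [-0.0, -0.003, -1.0]]
force: [-1.6, -1.0, 6.9]
finger_gap: 23.3
grasp_force: 72.0
```

Request:
step_arm(steps=[[[0,0,0],[0,0.1,0],2.0],[[0,0,0],[0,0.1,0],2.0],[[0,0,0],[0,0,0],2.0]])

```text
clock: 15.77
eef_pos: [459.2, -131.2, 159.2]
tcp_rot: [[-0.921, 0.391, -0.001], [0.391, 0.921, -0.003], [-0.001, -0.003, -1.0]]
force: [-1.5, -0.1, 6.7]
finger_gap: 23.2
grasp_force: 72.0
```

Request:
step_arm(steps=[[[0,0,0],[0,0.1,0],2.0],[[0,0,0],[0,0.1,0],2.0],[[0,0,0],[0,0,0],2.0]])

```text
clock: 16.02
eef_pos: [460.0, -129.4, 159.2]
tcp_rot: [[-0.921, 0.391, -0.0], [0.391, 0.921, -0.003], [-0.001, -0.003, -1.0]]
force: [-1.3, -1.3, 6.6]
finger_gap: 23.1
grasp_force: 72.0
```

Request:
step_arm(steps=[[[0,0,0],[0,0.1,0],2.0],[[0,0,0],[0,0.1,0],2.0],[[0,0,0],[0,0,0],2.0]])

```text
clock: 16.27
eef_pos: [460.8, -127.6, 159.2]
tcp_rot: [[-0.921, 0.391, -0.0], [0.391, 0.921, -0.003], [-0.001, -0.003, -1.0]]
force: [-1.6, -1.7, 7.1]
finger_gap: 23.0
grasp_force: 72.0
```

Request:
step_arm(steps=[[[0,0,0],[0,0.1,0],2.0],[[0,0,0],[0,0.1,0],2.0],[[0,0,0],[0,0,0],2.0]])

```text
clock: 16.52
eef_pos: [461.6, -125.7, 159.2]
tcp_rot: [[-0.921, 0.39, -0.0], [0.39, 0.921, -0.003], [-0.001, -0.003, -1.0]]
force: [-1.7, -1.7, 7.3]
finger_gap: 23.1
grasp_force: 72.0
```

Request:
step_arm(steps=[[[0,0,0],[0,0.1,0],2.0],[[0,0,0],[0,0.1,0],2.0],[[0,0,0],[0,0,0],2.0]])

```text
clock: 16.77
eef_pos: [462.4, -123.9, 159.2]
tcp_rot: [[-0.921, 0.39, -0.0], [0.39, 0.921, -0.003], [-0.001, -0.003, -1.0]]
force: [-1.2, -1.0, 7.4]
finger_gap: 23.2
grasp_force: 72.0
```

Request:
step_arm(steps=[[[0,0,0],[0,0.1,0],2.0],[[0,0,0],[0,0.1,0],2.0],[[0,0,0],[0,0,0],2.0]])

```text
clock: 17.02
eef_pos: [463.2, -122.1, 159.3]
tcp_rot: [[-0.921, 0.39, -0.0], [0.39, 0.921, -0.003], [-0.001, -0.003, -1.0]]
force: [-2.0, -1.7, 7.0]
finger_gap: 23.4
grasp_force: 72.0
```

Request:
step_arm(steps=[[[0,0,0],[0,0.1,0],2.0],[[0,0,0],[0,0.1,0],2.0],[[0,0,0],[0,0,0],2.0]])

```text
clock: 17.27
eef_pos: [464.0, -120.2, 159.2]
tcp_rot: [[-0.921, 0.391, -0.0], [0.391, 0.921, -0.003], [-0.001, -0.003, -1.0]]
force: [-0.8, -1.7, 6.7]
finger_gap: 23.6
grasp_force: 72.0
```

Request:
step_arm(steps=[[[0,0,0],[0,0.1,0],2.0],[[0,0,0],[0,0.1,0],2.0],[[0,0,0],[0,0,0],2.0]])

```text
clock: 17.52
eef_pos: [464.8, -118.4, 159.3]
tcp_rot: [[-0.921, 0.391, -0.0], [0.391, 0.921, -0.003], [-0.001, -0.003, -1.0]]
force: [-1.2, -2.4, 6.8]
finger_gap: 23.3
grasp_force: 72.0
```

Request:
step_arm(steps=[[[0,0,0],[0,0.1,0],2.0],[[0,0,0],[0,0.1,0],2.0],[[0,0,0],[0,0,0],2.0]])

```text
clock: 17.77
eef_pos: [465.6, -116.6, 159.3]
tcp_rot: [[-0.921, 0.39, -0.0], [0.39, 0.921, -0.003], [-0.001, -0.003, -1.0]]
force: [-1.2, -0.8, 6.9]
finger_gap: 23.3
grasp_force: 72.0
```

Request:
step_arm(steps=[[[0,0,0],[0,0.1,0],2.0],[[0,0,0],[0,0.1,0],2.0],[[0,0,0],[0,0,0],2.0]])

```text
clock: 18.02
eef_pos: [466.4, -114.7, 159.3]
tcp_rot: [[-0.921, 0.391, -0.0], [0.391, 0.921, -0.003], [-0.001, -0.003, -1.0]]
force: [-0.9, -1.5, 7.4]
finger_gap: 23.4
grasp_force: 72.0
```

Request:
step_arm(steps=[[[0,0,0],[0,0.1,0],2.0],[[0,0,0],[0,0.1,0],2.0],[[0,0,0],[0,0,0],2.0]])

```text
clock: 18.27
eef_pos: [467.2, -112.9, 159.3]
tcp_rot: [[-0.921, 0.39, 0.0], [0.39, 0.921, -0.003], [-0.001, -0.003, -1.0]]
force: [-1.3, -2.7, 6.7]
finger_gap: 23.4
grasp_force: 72.0
```

Request:
step_arm(steps=[[[0,0,0],[0,0.1,0],2.0],[[0,0,0],[0,0.1,0],2.0],[[0,0,0],[0,0,0],2.0]])

```text
clock: 18.52
eef_pos: [468.0, -111.2, 159.3]
tcp_rot: [[-0.921, 0.391, 0.0], [0.391, 0.921, -0.003], [-0.001, -0.003, -1.0]]
force: [-0.1, -2.7, 6.5]
finger_gap: 22.9
grasp_force: 72.0
```

Request:
step_arm(steps=[[[0,0,0],[0,0.1,0],2.0],[[0,0,0],[0,0,0],2.0],[[0,0,0],[0,0,0],2.0]])

```text
clock: 18.77
eef_pos: [468.2, -110.7, 159.3]
tcp_rot: [[-0.92, 0.391, -0.001], [0.391, 0.92, -0.005], [-0.001, -0.005, -1.0]]
force: [-1.7, -3.6, 6.4]
finger_gap: 23.2
grasp_force: 72.0
```

Request:
step_arm(steps=[[[0,0,0],[0,0.1,0],2.0],[[0,0,0],[0,0,0],2.0],[[0,0,0],[0,0,0],2.0]])

```text
clock: 19.02
eef_pos: [468.4, -110.4, 159.3]
tcp_rot: [[-0.92, 0.391, -0.001], [0.391, 0.92, -0.007], [-0.001, -0.007, -1.0]]
force: [-2.5, -4.9, 6.9]
finger_gap: 23.5
grasp_force: 72.0
```

Side force rises to 5.5 N with no further travel, so the slide is at its end stop. I'll ease off and let the catch up slowly.

Request:
step_arm(steps=[[[0,0,0],[0,-0.1,0],2.0],[[0,0,0],[0,0,-0.1],2.0],[[0,0,0],[0,0,-0.1],2.0],[[0,0,0],[0,0,-0.1],2.0],[[0,0,0],[0,0,0],2.0]])

```text
clock: 19.43
eef_pos: [467.7, -110.4, 161.6]
tcp_rot: [[-0.92, 0.391, -0.002], [0.391, 0.92, -0.004], [0.0, -0.004, -1.0]]
force: [-0.5, -5.1, 3.0]
finger_gap: 23.4
grasp_force: 71.4
```

Request:
step_arm(steps=[[[0,0,0],[0,0,-0.1],2.0],[[0,0,0],[0,0,-0.1],2.0],[[0,0,0],[0,0,-0.1],2.0],[[0,0,0],[0,0,0],2.0],[[0,0,0],[0,0,0],2.0]])

```text
clock: 19.85
eef_pos: [467.4, -110.3, 164.1]
tcp_rot: [[-0.92, 0.391, -0.002], [0.391, 0.92, -0.003], [0.001, -0.004, -1.0]]
force: [-0.9, -5.6, 0.4]
finger_gap: 23.4
grasp_force: 71.1
```

Request:
step_arm(steps=[[[0,0,0],[0,0,-0.1],2.0],[[0,0,0],[0,0,-0.05],2.0],[[0,0,0],[0,0,0],2.0],[[0,0,0],[0,-0.15,0],2.0],[[0,0,0],[0,0,0],2.0]])

```text
clock: 20.27
eef_pos: [466.8, -110.8, 165.4]
tcp_rot: [[-0.921, 0.39, -0.002], [0.39, 0.921, -0.0], [0.002, -0.001, -1.0]]
force: [0.1, -2.8, -2.7]
finger_gap: 23.3
grasp_force: 71.0
```

Request:
step_arm(steps=[[[0,0,0],[0,-0.12,0],2.0],[[0,0,0],[0,0,0],2.0],[[0,0,0],[0,0,0],2.0]])

```text
clock: 20.52
eef_pos: [466.3, -111.3, 165.7]
tcp_rot: [[-0.921, 0.39, -0.002], [0.39, 0.921, 0.001], [0.002, 0.0, -1.0]]
force: [0.9, -1.8, -1.2]
finger_gap: 23.2
grasp_force: 71.2
```

Request:
step_arm(steps=[[[0,0,0],[0,-0.08,-0.2],2.0],[[0,0,0],[0,0,-0.4],2.0],[[0,0,0],[0,0,-0.8],2.0],[[0,0,0],[0,0,-3],2.0],[[0,0,0],[0,0,-3],2.0]])

```text
clock: 20.93
eef_pos: [464.7, -111.5, 239.9]
tcp_rot: [[-0.921, 0.39, -0.006], [0.39, 0.921, 0.003], [0.006, 0.0, -1.0]]
force: [0.7, 0.1, 0.1]
finger_gap: 23.0
grasp_force: 71.2
```

Request:
step_arm(steps=[[[0,0,0],[0,0,-2],2.0],[[0,0,0],[0,0,0],2.0]])

```text
clock: 21.1
eef_pos: [469.1, -113.2, 265.8]
tcp_rot: [[-0.921, 0.39, 0.008], [0.39, 0.921, -0.003], [-0.008, 0.0, -1.0]]
force: [1.1, -0.2, -0.5]
finger_gap: 23.0
grasp_force: 71.2
```

Run:
```python
from h import *
go([476.7,275.3,258],109.15)
s=save('side','s6.png')[:,:,::-1]
cv2.imwrite('pics/c6.png',cv2.resize(s[255:345,200:320],(800,600),interpolation=cv2.INTER_CUBIC))
print([(w('side',r['location']),r['score']) for r in models.tip_of('side','recess_mouth')])
```

```text
pos [ 469.1112 -113.1777  265.7532] turn [0.0038 0.0075 0.8359] shift cm (after turn) [36.4491 13.4606  0.7753] F [ 1.0938 -0.245  -0.5367]
[(array([ 466.3117, -113.2134,   47.6717]), 0.7)]
```

View pics/c6.png

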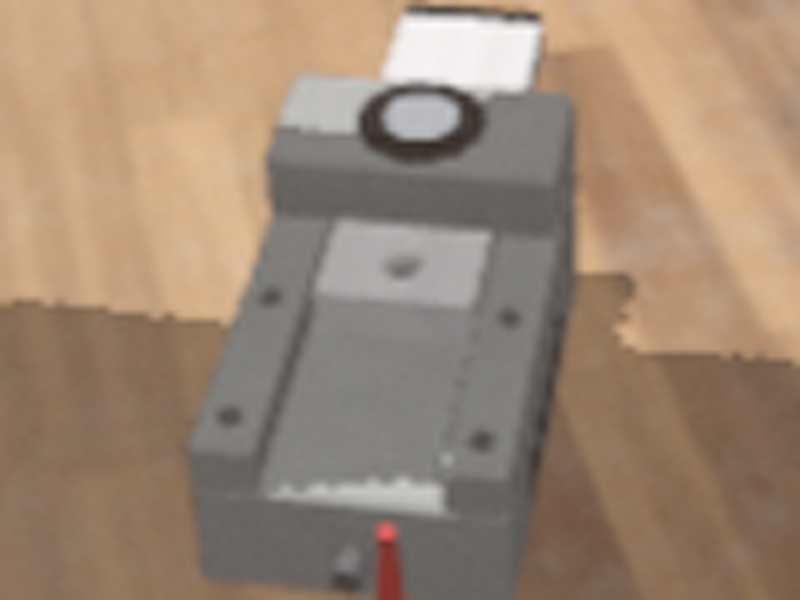

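The slide is out, with the recess at crop (402,265) close to the bridge and the slide's end showing beyond it. Taking the tool back to the stand.

Request:
step_arm(steps=[[[0,0,0.1045],[0,0,0],2.0],[[0,0,0.1045],[0,0,0],2.0],[[0,0,0.1045],[0,0,0],2.0],[[0,0,0.1045],[0,0,0],2.0],[[0,0,0.1045],[0,0,0],2.0]])

```text
clock: 21.62
eef_pos: [465.0, -111.8, 258.2]
tcp_rot: [[-0.599, 0.801, -0.005], [0.801, 0.599, 0.002], [0.005, -0.003, -1.0]]
force: [-0.9, -0.8, -0.9]
finger_gap: 23.3
grasp_force: 71.2
```

Request:
step_arm(steps=[[[0,0,0.1045],[0,0,0],2.0],[[0,0,0.1045],[0,0,0],2.0],[[0,0,0.1045],[0,0,0],2.0],[[0,0,0],[3.314,1.224,0],2.0],[[0,0,0],[3.314,1.224,0],2.0]])

```text
clock: 22.03
eef_pos: [466.8, -41.9, 258.3]
tcp_rot: [[-0.324, 0.946, -0.005], [0.946, 0.324, 0.001], [0.002, -0.004, -1.0]]
force: [0.5, 1.3, -0.7]
finger_gap: 23.4
grasp_force: 71.2
```

Request:
step_arm(steps=[[[0,0,0],[3.314,1.224,0],2.0],[[0,0,0],[3.314,1.224,0],2.0],[[0,0,0],[3.314,1.224,0],2.0],[[0,0,0],[3.314,1.224,0],2.0],[[0,0,0],[3.314,1.224,0],2.0]])

```text
clock: 22.45
eef_pos: [469.6, 136.4, 258.3]
tcp_rot: [[-0.328, 0.945, -0.005], [0.945, 0.328, -0.0], [0.001, -0.005, -1.0]]
force: [0.8, -0.7, -0.6]
finger_gap: 23.1
grasp_force: 71.2
```

Request:
step_arm(steps=[[[0,0,0],[3.314,1.224,0],2.0],[[0,0,0],[3.314,1.224,0],2.0],[[0,0,0],[3.314,1.224,0],2.0],[[0,0,0],[3.314,1.224,0],2.0],[[0,0,0],[0,0,3],2.0]])

```text
clock: 22.87
eef_pos: [477.0, 282.8, 233.9]
tcp_rot: [[-0.333, 0.943, 0.008], [0.943, 0.333, 0.008], [0.005, 0.01, -1.0]]
force: [2.0, -0.4, -0.6]
finger_gap: 23.4
grasp_force: 71.2
```

Request:
step_arm(steps=[[[0,0,0],[0,0,2],2.0],[[0,0,0],[0,0,0],2.0],[[0,0,0],[0,0,0],2.0],[[0,0,0],[0,0,0],2.0],[[0,0,0],[0,0,0],2.0]])

```text
clock: 23.28
eef_pos: [474.8, 275.9, 211.1]
tcp_rot: [[-0.327, 0.945, 0.0], [0.945, 0.327, 0.001], [0.001, 0.0, -1.0]]
force: [0.9, -0.3, -0.6]
finger_gap: 23.2
grasp_force: 71.2
```

Request:
step_arm(steps=[[[0,0,0],[0,0,0],2.0],[[0,0,0],[0,0,0],2.0],[[0,0,0],[0,0,0],2.0],[[0,0,0],[0,0,0],2.0],[[0,0,0],[0,0,0],2.0]])

```text
clock: 23.7
eef_pos: [474.2, 276.0, 210.3]
tcp_rot: [[-0.328, 0.945, -0.001], [0.945, 0.328, 0.0], [0.0, -0.001, -1.0]]
force: [0.1, 1.0, -0.9]
finger_gap: 23.1
grasp_force: 71.2
```

```bash
python3 -c "
from h import *
go([476.7,275.3,178],109.15)"
```

```text
pos [474.2166 276.0316 210.3151] turn [-0.0008 -0.0004 -0.0005] shift cm (after turn) [-0.1506  0.2106  3.2315] F [ 0.1043  0.9981 -0.8771]
```

Request:
step_arm(steps=[[[0,0,0],[-0.15,0.21,0],2.0],[[0,0,0],[0,0,2.0],2.0],[[0,0,0],[0,0,1.2],2.0],[[0,0,0],[0,0,0],2.0],[[0,0,0],[0,0,0],2.0]])

```text
clock: 24.12
eef_pos: [476.0, 275.0, 177.3]
tcp_rot: [[-0.328, 0.945, -0.003], [0.945, 0.328, -0.001], [0.0, -0.003, -1.0]]
force: [-0.1, 0.2, -1.2]
finger_gap: 22.9
grasp_force: 71.2
```

Request:
step_arm(steps=[[[0,0,0],[0,0,0],2.0],[[0,0,0],[0,0,0],2.0],[[0,0,0],[0,0,0],2.0],[[0,0,0],[0,0,0],2.0],[[0,0,0],[0,0,0],2.0]])

```text
clock: 24.53
eef_pos: [476.8, 275.5, 178.5]
tcp_rot: [[-0.328, 0.945, -0.001], [0.945, 0.328, 0.0], [0.0, -0.0, -1.0]]
force: [0.3, -0.2, 0.1]
finger_gap: 23.4
grasp_force: 71.2
```

Run:
```python
from h import *
go([476.7,275.3,138],109.15)
s=save('side','s7.png')[:,:,::-1]
cv2.imwrite('pics/c7.png',cv2.resize(s[160:220,190:270],(800,600),interpolation=cv2.INTER_CUBIC))
```

```text
pos [476.7751 275.4624 178.4908] turn [-0.0004 -0.0004 -0.0004] shift cm (after turn) [-0.0129 -0.0124  4.0491] F [ 0.3173 -0.2272  0.1006]
```

View pics/c7.png

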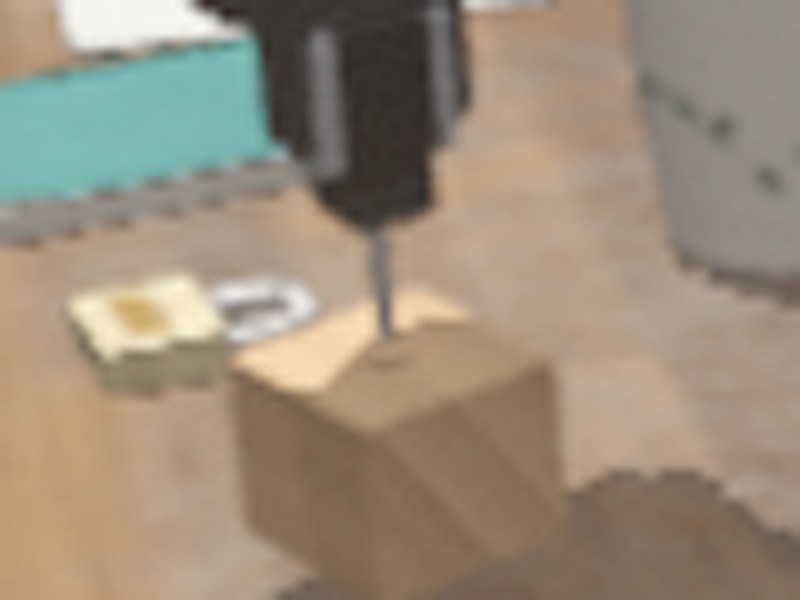

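The pin tip is at crop (386,335), just above the hole at about (396,357). I'll work out the small remaining offset.

Run:
```python
from h import *
s=telemetry.read_state();np.set_printoptions(precision=2,suppress=True)
for z in (55.5,):
  m=ray('side',228.6,160+33.5,z);r=ray('side',229.6,160+35.7,50);d=r-m;print(m,r,d,d[:2]@s['tcp_rot'][:2,:2])
```

```text
[477.23 272.6   55.5 ] [479.01 270.57  50.  ] [ 1.78 -2.03 -5.5 ] [-2.5   1.02]
```

Request:
step_arm(steps=[[[0,0,0],[-0.07,0.08,0],2.0],[[0,0,0],[0,0,0.3],2.0],[[0,0,0],[0,0,0.3],2.0],[[0,0,0],[0,0,0.2],2.0],[[0,0,0],[0,0,0],2.0]])

```text
clock: 25.0
eef_pos: [476.9, 274.7, 169.1]
tcp_rot: [[-0.328, 0.945, -0.003], [0.945, 0.328, -0.001], [0.0, -0.003, -1.0]]
force: [-0.4, -0.6, -0.2]
finger_gap: 23.4
grasp_force: 71.2
```

Request:
step_arm(steps=[[[0,0,0],[0,0,0.3],2.0],[[0,0,0],[0,0,0],2.0],[[0,0,0],[0,0,0],2.0]])

```text
clock: 25.25
eef_pos: [477.3, 274.9, 166.7]
tcp_rot: [[-0.328, 0.945, -0.002], [0.945, 0.328, -0.0], [0.0, -0.002, -1.0]]
force: [-0.1, -0.3, -0.2]
finger_gap: 23.0
grasp_force: 71.2
```

Request:
step_arm(steps=[[[0,0,0],[0,0,0.4],2.0],[[0,0,0],[0,0,0.5],2.0],[[0,0,0],[0,0,0.5],2.0],[[0,0,0],[0,0,0.4],2.0],[[0,0,0],[0,0,0],2.0]])

```text
clock: 25.67
eef_pos: [476.6, 274.5, 147.6]
tcp_rot: [[-0.328, 0.945, -0.004], [0.945, 0.328, -0.001], [0.0, -0.004, -1.0]]
force: [-0.2, -0.3, -1.0]
finger_gap: 23.2
grasp_force: 71.2
```

Request:
step_arm(steps=[[[0,0,0],[0,0,0.3],2.0],[[0,0,0],[0,0,0.2],2.0],[[0,0,0],[0,0,0.2],2.0],[[0,0,0],[0,0,0.1],2.0],[[0,0,0],[0,0,0],2.0]])

```text
clock: 26.08
eef_pos: [477.3, 274.9, 140.7]
tcp_rot: [[-0.328, 0.945, -0.002], [0.945, 0.328, -0.0], [0.0, -0.002, -1.0]]
force: [0.7, -0.9, -1.5]
finger_gap: 23.2
grasp_force: 71.2
```

Request:
step_arm(steps=[[[0,0,0],[0,0,0],2.0],[[0,0,0],[0,0,0],2.0],[[0,0,0],[0,0,0],2.0]])

```text
clock: 26.33
eef_pos: [477.6, 275.0, 141.1]
tcp_rot: [[-0.328, 0.945, -0.001], [0.945, 0.328, 0.0], [0.0, -0.001, -1.0]]
force: [0.5, 0.1, -0.9]
finger_gap: 23.4
grasp_force: 71.2
```

Request:
step_arm(steps=[[[0,0,0],[0,0,0.1],2.0],[[0,0,0],[0,0,0.1],2.0],[[0,0,0],[0,0,0.07],2.0],[[0,0,0],[0,0,0],2.0],[[0,0,0],[0,0,0],2.0]])

```text
clock: 26.75
eef_pos: [477.4, 274.9, 138.2]
tcp_rot: [[-0.328, 0.945, -0.002], [0.945, 0.328, -0.0], [0.0, -0.001, -1.0]]
force: [0.2, -0.2, -1.1]
finger_gap: 23.3
grasp_force: 71.5
```

Request:
step_arm(steps=[[[0,0,0],[0,0,0.05],2.0],[[0,0,0],[0,0,0],2.0]])

```text
clock: 26.92
eef_pos: [477.4, 274.9, 138.1]
tcp_rot: [[-0.328, 0.945, -0.001], [0.945, 0.328, -0.0], [0.0, -0.001, -1.0]]
force: [-1.1, -0.1, 2.9]
finger_gap: 23.3
grasp_force: 71.7
```

Contact at 138.1, so the handle is seated. Releasing slowly, then retracting.

Request:
step_arm(steps=[[[0,0,0],[0,0,0],2.0],[[0,0,0],[0,0,0],2.0]], force=20)

```text
clock: 27.08
eef_pos: [477.4, 274.9, 138.1]
tcp_rot: [[-0.328, 0.945, -0.001], [0.945, 0.328, -0.0], [0.0, -0.001, -1.0]]
force: [-2.1, -1.0, 3.9]
finger_gap: 23.5
grasp_force: 71.7
```

Request:
step_arm(steps=[[[0,0,0],[0,0,0],2.6],[[0,0,0],[0,0,0],3.2],[[0,0,0],[0,0,0],4.5],[[0,0,0],[0,0,0],6],[[0,0,0],[0,0,0],6]])

```text
clock: 27.5
eef_pos: [477.4, 274.9, 137.6]
tcp_rot: [[-0.328, 0.945, -0.002], [0.945, 0.328, -0.0], [0.0, -0.001, -1.0]]
force: [-0.0, 0.5, 0.1]
finger_gap: 60.0
grasp_force: 0.0
```

Request:
step_arm(steps=[[[0,0,0],[0,0,-1],6],[[0,0,0],[0,0,-3],6],[[0,0,0],[0,0,-4],6],[[0,0,0],[0,0,-4],6],[[0,0,0],[0,0,-3],6]])

```text
clock: 27.92
eef_pos: [478.2, 275.2, 291.9]
tcp_rot: [[-0.328, 0.945, 0.002], [0.945, 0.328, 0.001], [0.001, 0.002, -1.0]]
force: [1.2, -0.0, 1.4]
finger_gap: 59.9
grasp_force: 0.0
```

Request:
step_arm(steps=[[[0,0,0],[-4,-1,0],6],[[0,0,0],[-4,-1,0],6],[[0,0,0],[-4,-1,0],6],[[0,0,0],[-4,-1,0],6],[[0,0,0],[0,0,0],6]])

```text
clock: 28.33
eef_pos: [492.8, 105.1, 288.8]
tcp_rot: [[-0.321, 0.947, 0.0], [0.947, 0.321, -0.003], [-0.003, -0.001, -1.0]]
force: [-0.0, -0.2, 0.8]
finger_gap: 59.9
grasp_force: 0.0
```

Run:
```python
from h import *
s=save('side','s8.png')[:,:,::-1]
f=lambda im,x,y,w,h:cv2.resize(im[y:y+h,x:x+w],(400,400),interpolation=cv2.INTER_CUBIC)
t=save('top','t8.png')
cv2.imwrite('pics/c8.png',np.hstack([f(s,190,155,70,70),f(s,215,250,90,90)]))
print(telemetry.read_state()['force'])
for q in('tool_tip','tool_handle','recess_mouth'): print(q,[(w('side',r['location']),r['score']) for r in models.tip_of('side',q)[:1]])
```

```text
[-0.22944928  0.25373894 -0.68802448]
tool_tip [(array([478.41239691, 275.12333969,  11.46811103]), 0.5)]
tool_handle [(array([478.70940186, 272.11527324,  82.40578314]), 0.86)]
recess_mouth [(array([ 469.7953764 , -109.94733438,   44.36009991]), 0.7)]
```

View pics/c8.png

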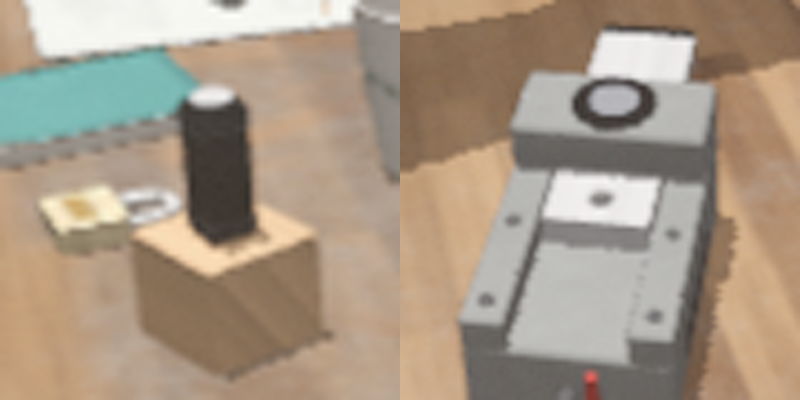

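The tool stands upright in its stand, handle at crop (215,165). The slide is out with its recess at crop (600,198), near the bridge. Handing in.

```bash
python3 -c "
from workcell import order
print(order.job_done())"
```

```text
the job is handed in; nothing more can be done
None
```

The job is handed in at about 28 s: the slide is out at its end stop (about 53 mm), the catch was let fully up there, and the pin tool is back upright in its stand; I judged the lock by feel and did not tug-test it.

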